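Show the freshly gilded ball over the viewing disc

TASK

A freshly gilded ball lies at one end of its carrying cradle, whose padded floor is slightly domed: grip the cradle by its handle arm, lift it a few centimetres clear of the leather pad and there, by tilting it gently and without touching the ball, bring the ball to rest at the middle of the white section of the cradle. Then carry the cradle over to the round white viewing disc, keeping the ball within the white section, never letting it knock the end boards and leaving the jar, leaf book and brush alone. Hold the cradle level, centred above the disc and 5 to 15 cm up, with the ball at rest in the middle for 6 seconds so that the leaf can be inspected in the lamplight, and finish while still holding it so.

Things in the scene. Friction and masses are not known exactly. Their poses are not given: they have to be found in the camera images.
- cradle: Dark wooden carrying cradle (a long tray), about 0.35 kg, 314 mm long (its y), 122 mm wide (x), with a handle arm over its middle, level on the pad at the start. Origin: centre of the underside; x across it, y along it, z up. End boards 60 mm high stop the ball's centre at y = -113 and +113 mm. Side strips 26 mm high at x = -55 and +55 mm
- cradle_grip (a point): point to grip, at (0, 0, 117) mm in the cradle's frame, in the handle bar; axes as the cradle's. The bar runs along x over y = 0, from x = -61 to +29 mm, 24 mm thick in y, from 100 to 135 mm above the underside, carried by a post on the robot's side (x = -55 mm); pinch it from above across its 24 mm. The ball (top at 80 mm) passes beneath
- cradle_mid (a point): where the ball's centre must rest: middle of the white section, (0, 0, 50) mm in the cradle's frame; axes as the cradle's. The padded leather floor is domed along y with a radius of 1200 mm (top 20 mm above the underside; slope 0.094 rad at the ends), and a shallow V across that keeps the ball at x = 0. It is white from y = -50 to +50 mm, tan outside
- ball: gold-leafed solid ball, 60 mm diameter, about 0.14 kg, rolling along the cradle. This frame turns with the ball: use ball_center for its place
- ball_center (a point): centre of the ball. At rest at the start against the end board at y = +113 mm, 45 mm above the underside (50 mm at the middle). Accelerates along y at about 7 m/s2 per rad of slope under it: the cradle's tilt plus the dome's slope (y / 1200 mm, outwards); lags by 0.7 of the cradle's own acceleration. Rolling resistance is like 0.01 to 0.025 rad of slope, so it can stay put near the top
- pad: tan leather-covered pad on the bench, fixed, 170 x 360 x 20 mm high, on whose middle the cradle stands at the start. Origin: centre of the underside
- jar: amber glass jar with a white cap, 52 mm diameter, 75 mm high, bystander. Origin: centre of the underside
- leafbook: stack of leaf paper with a tan cover, 102 x 102 x 29 mm high, bystander. Origin: centre of the underside
- brush: brush lying on the bench between robot and disc, about 0.2 m long along its x, bystander. Origin: near its middle, on the underside
- disc: viewing disc: round white ceramic disc with a brass rim lying on the bench, fixed, 170 mm diameter, 13 mm high. Origin: centre of the underside, on the bench
Things that resemble listed ones, but are neither listed nor needed, are in the scene too. Of the things that look like the ball, the smallest one is meant.

How it is judged:
By the outcome, as a careful person would: the job done as asked, in the order asked, and still so for the second after the job is handed in, while the arm keeps its last pose, push and grip.
It also fails if it takes over 67 s, if anything falls off the work surface, if the arm or the gripper's body presses on something with over 40 N, if the wrist force passes 120 N, or if a joint passes its speed limit or range.

ROBOT

A 6-joint arm with a two-finger parallel gripper is mounted at the origin on the work surface. World frame = base frame: x ahead of the robot, y to its left, z up, the work surface at z = 0. Lengths are in mm, angles in rad, forces in N, time in s.
With the tool pointing down it reaches from about 325 to 775 mm from the base axis. Payload 5.5 kg.
Tool frame: the origin (TCP) lies where the fingers leave the gripper's body, on its centre line; the fingertips stand env.nose_length ahead of it and the grasp point (between the pads) lies 54 mm ahead of it (env.nose_length is the distance from the TCP to the fingertips, in mm); z points along the fingers, y is the line along which they close (so a half turn about z gives the same grasp; the last joint's range is limited). The gripper opens to 85 mm and grips with 20 to 120 N. Pads are 22 mm wide; open, the fingers measure 114 mm over their backs; the gripper's body (76 mm by 85 mm) begins 54 mm behind the grasp point. The pads swing forward as they close: fully open they stand 13 mm farther back than shut.
Start: joints at [1.084, 0.091, 1.231, -0, 1.82, -0.057], TCP at [250.02, 545.442, 303.875] pointing down, gripper open.
Joint ranges: [-2.87, 2.87], [-0.86, 2.18], [0.17, 2.46], [-1.51, 4.65], [0.06, 2.69], [-2.65, 2.65]. Speed limits (rad/s): [2.57, 2.57, 3.01, 3.14, 3.14, 3.14].

INTERFACE

Orientations are given as a rotation vector (axis times angle).
In Python, from workcell import env gives the robot as it stands. The module is installed in compiled form; this text tells all that it offers.
- The arm moves only by the shell command python3 -m jog 'ROWS' [OPENING] [FORCE]. ROWS is JSON, a list of rows, each a list of 2 entries, a list of its own where there are three numbers: the shift along the tool's x, y, z as a fraction of full scale, then the turn, a rotation vector about the tool's x, y, z as a fraction of full scale. In form: [[[dx, dy, dz], [wx, wy, wz]], ...]. A call has 1 to 8 rows; each row is the pose to reach, as a shift and turn from the pose commanded when the call began, along the tool's axes at that moment; what a row does not reach only later rows make up. Full scale, the value 1, is 0.2 m for a shift and 120 degrees for a turn. A row lasts 1/10 s, in which the tool goes at most 50 mm and 8.59 degrees, less where a joint would pass 70% of its speed; a pose out of reach is approached as far as the arm can. A call with a number of a shift or a turn outside -1 to 1 is refused whole. A call with a gripper value outside its range is refused whole. OPENING is the opening, from -1 (shut) to 1 (fully open), set as the call begins (- or left out, the last holds). The fingers move at their own pace and stop on an object; FORCE is the grip in N (left out, the last holds). Time passes only in rows, so rows that repeat a pose let the fingers close. It gives the time, the measured TCP pose, the force, the opening and the grip force at its end, in the units of the state.
- env.get_obs(): the state, without advancing time (a new reading comes with each control period).
- env.snapshot(name): name is "scene" or "side" or "wrist"; returns (picture, depth): 384x512x3 uint8, blue, green, red; 384x512 float32, mm along the optical axis (not along the pixel's ray), 0 where there is no reading.
- env.camera_params(name): a dict with "intrinsics" (3x3 intrinsics, pixels), "camera_from_world" (4x4, takes a point from world to camera coordinates). Camera axes: x right, y down, z forward; pixel columns grow to the right and rows downward; lengths in mm; the calibration is good to about 2 mm. A picture is of the moment at which its call begins: read the wrist's pose just before it. camera_params takes no time and is no camera call; for the wrist camera it gives the pose at the moment of the call.
- env.finish_job(): hands the job in; it is judged then, once.
The state is a dict: "t": time; "joint_pos": joint angles; "dq": joint speeds; "effort": joint torques, N m; "tcp_pos": TCP position; "eef_rot": TCP orientation; "ft_force": force on the tool from outside, world axes, zero at the start; "moment": the same for the moment, N m; "opening": opening from 0.0 (shut) to 1.0 (fully open); "finger_force": force on a finger pad.
Only numpy, scipy, OpenCV 4.12 (cv2) and the standard library are available. Lean on these libraries where they do the work, as an engineer would, in place of code of your own. Each camera call takes 0.05 s, during which the arm holds its last target. There are 200 camera calls.

## Working session

There is one attempt and no reset: what is moved stays moved. The work goes in short steps, Python scripts to look and compute and a shell command to move; the robot and the scene stay as the last step left them, time stands still between calls to the robot, and variables do not carry over. Pictures are saved under pics/ and viewed, at most 10 in all, crops included, and the job is handed in when it is done.

```bash
mkdir -p pics
python3 - <<'E'
from workcell import env
import cv2,numpy as np
o=env.get_obs();print({k:np.round(v,3) if not isinstance(v,dict) else v for k,v in o.items()},env.nose_length)
for n in("scene","side"):
    p,d=env.snapshot(n);cv2.imwrite(f"pics/{n}0.png",p);np.save(f"pics/{n}0.npy",d)
    c=env.camera_params(n);print(n,np.round(c["intrinsics"],1).tolist(),np.round(c["camera_from_world"],3).tolist())
E
```

```text
{'t': np.float64(0.0), 'joint_pos': array([ 1.084,  0.092,  1.232,  0.   ,  1.82 , -0.057]), 'dq': array([ 0.001, -0.002,  0.001, -0.   ,  0.002, -0.002]), 'effort': array([-0.0000e+00, -4.5875e+01, -4.1802e+01,  0.0000e+00,  1.2000e-02,
        0.0000e+00]), 'tcp_pos': array([249.952, 545.286, 302.761]), 'eef_rot': array([-6.700e-01, -3.069e+00,  3.000e-03]), 'ft_force': array([0.128, 0.142, 0.521]), 'moment': array([ 0.009, -0.041,  0.001]), 'finger_force': np.float64(0.0), 'opening': np.float64(0.997)} 72.6
scene [[421.6, 0.0, 264.0], [0.0, 421.6, 186.5], [0.0, 0.0, 1.0]] [[-0.018, 1.0, 0.012, -62.817], [0.803, 0.021, -0.596, -371.243], [-0.596, -0.001, -0.803, 1439.674], [0.0, 0.0, 0.0, 1.0]]
side [[494.6, 0.0, 253.8], [0.0, 494.6, 187.9], [0.0, 0.0, 1.0]] [[-0.985, 0.169, 0.021, 550.916], [0.081, 0.574, -0.815, 13.366], [-0.15, -0.801, -0.579, 1338.327], [0.0, 0.0, 0.0, 1.0]]
```

View pics/scene0.png

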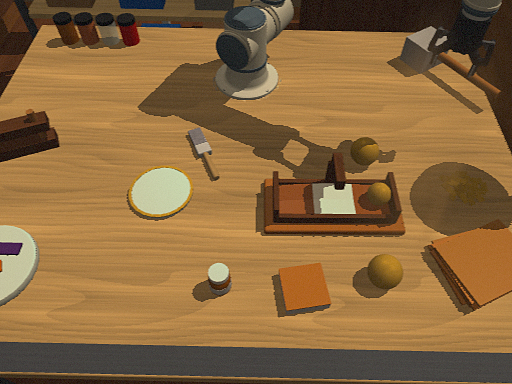

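View pics/side0.png

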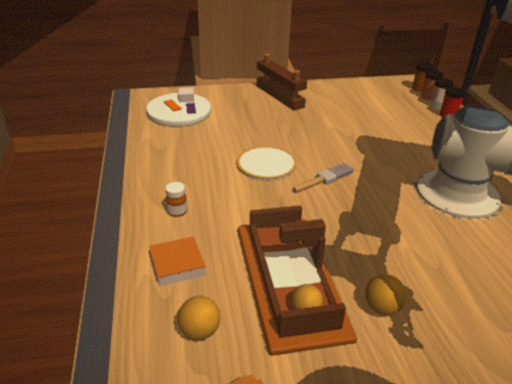

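Scene view (image right = +y, down = +x): the cradle is at about (335,200), with the ball at its +y end (380,193) and the handle bar at (338,170). The disc is at (160,191), brush (203,152), jar (219,278) and leaf book (304,287). The two larger gold balls, at (365,151) and (385,271), are decoys. The side view agrees.

```bash
cat > h.py <<'E'
import numpy as np,cv2
from workcell import env
def world(n,d):
    c=env.camera_params(n);K=c["intrinsics"];T=np.linalg.inv(c["camera_from_world"])
    v,u=np.mgrid[:384,:512];r=np.stack([(u-K[0,2])/K[0,0]*d,(v-K[1,2])/K[1,1]*d,d],-1)
    return r@T[:3,:3].T+T[:3,3]
E
python3 - <<'E'
from h import *
P=[];C=[]
for n in("scene","side"):
    d=np.load(f"pics/{n}0.npy");p=cv2.imread(f"pics/{n}0.png").astype(int);W=world(n,d)
    w=W.reshape(-1,3);c=p.reshape(-1,3);g=(d>0).ravel();w=w[g];c=c[g]
    P.append(w)
    x,y,z=w.T
    bright=c.min(1)>130
    # disc
    m=bright&(z<25)&(z>5)&(x>350)&(x<750)&(y<0)&(y>-350);
    if m.sum():
        e=cv2.minEnclosingCircle(w[m][:,:2].astype(np.float32));print(n,"disc",m.sum(),np.median(w[m],0),e)
    roi=(x>380)&(x<680)&(y>0)&(y<420)
    for lo,hi in((13,27),(70,88),(140,170)):
        m=roi&(z>lo)&(z<hi);q=w[m]
        print(n,lo,m.sum(),q.mean(0) if len(q) else 0,cv2.minAreaRect(q[:,:2].astype(np.float32)) if len(q)>3 else 0,q.min(0) if len(q) else 0,q.max(0) if len(q) else 0)
    # white section
    m=bright&roi&(z>25)&(z<60);print(n,"white",m.sum(),w[m].mean(0),cv2.minAreaRect(w[m][:,:2].astype(np.float32)))
    for nm,(u,v) in ({"jar":(219,268),"book":(304,282),"brush1":(195,133),"brush2":(214,175)} if n=="scene" else {"jar":(175,188),"book":(177,255)}).items(): print(nm,W[v,u])
E
```

```text
scene disc 2105 [ 489.19485594 -208.67939611   10.31915751] ((449.073486328125, -179.79469299316406), 126.01937103271484)
scene 13 1874 [578.50919194 218.90180397  18.78152151] ((496.8745422363281, 245.15921020507812), (229.8523712158203, 347.3405456542969), 0.8526298999786377) [380.66393554  72.44334553  13.01557895] [614.25814826 419.89865646  26.99168575]
scene 70 756 [527.90233195 293.58741466  78.56950284] ((484.9491271972656, 251.74261474609375), (205.5254364013672, 314.0781555175781), 1.013035535812378) [380.25434959  96.06091784  70.04098117] [590.33971169 409.25646334  87.81031656]
scene 140 343 [515.02638146 249.97893824 152.27794982] ((510.19677734375, 251.10523986816406), (91.10443115234375, 24.771080017089844), 0.43300557136535645) [464.61828172 238.49338204 140.16164016] [555.73021697 263.65286742 158.00056817]
scene white 850 [530.70073603 261.308691    40.33934445] ((525.0143432617188, 259.1178894042969), (94.00846099853516, 90.07979583740234), 2.7167351245880127)
jar [742.60660908 -25.36263368  72.06270908]
book [750.5122341  167.95211195  24.55085865]
brush1 [ 278.8
[... 466 characters left out ...]
64 310.83213405  78.73330141] ((483.7734680175781, 248.15036010742188), (203.939697265625, 318.1426086425781), 0.9135537147521973) [380.12170642  89.32221256  70.03691159] [588.19030383 408.4201491   87.99953493]
side 140 596 [510.54026712 253.38564451 151.82193767] ((508.7047119140625, 248.81251525878906), (90.61956024169922, 28.157373428344727), 1.5705245733261108) [463.18334566 234.90953959 140.00824955] [554.08389289 263.08705029 158.9009701 ]
side white 1261 [526.52068198 261.50050077  42.12897498] ((524.0595092773438, 256.8316345214844), (96.60005187988281, 89.50411224365234), 1.7651821374893188)
jar [750.93520194 -21.35363265  75.73869861]
book [757.49834608 167.155521    30.83010355]
```

```bash
cat >> h.py <<'E'
from scipy.spatial.transform import Rotation as R
def target_R(yaw,tilt=0):  # tool down, tool x=-cradle x; tilt>0: +y end up
    B=np.array([[-np.cos(yaw),-np.sin(yaw),0],[-np.sin(yaw),np.cos(yaw),0],[0,0,-1]]).T
    return R.from_matrix(B)*R.from_rotvec([-tilt,0,0])
def delta(pos,rot):
    o=env.get_obs();r=R.from_rotvec(o["eef_rot"])
    return np.round(r.inv().apply(np.array(pos)-o["tcp_pos"])/200,4),np.round((r.inv()*rot).as_rotvec()/np.radians(120),4)
E
python3 -c "
from h import *
print(delta([525.5,250,291],target_R(.0175)))"
```

```text
(array([-1.8676, -0.7682,  0.0604]), array([-8.000e-04, -2.000e-04, -2.136e-01]))
```

```bash
python3 -m jog '[[[-0.06,-0.03,0],[0,0,-0.02]],[[-0.2,-0.08,0.01],[0,0,-0.05]],[[-0.4,-0.16,0.01],[0,0,-0.09]],[[-0.6,-0.25,0.02],[0,0,-0.14]],[[-0.78,-0.33,0.03],[0,0,-0.18]],[[-0.9,-0.37,0.03],[0,0,-0.205]],[[-0.934,-0.384,0.03],[0,0,-0.2136]],[[-0.934,-0.384,0.03],[0,0,-0.2136]]]' 1 100; python3 -c "
from h import *
print(delta([525.5,250,291],target_R(.0175)))"
```

```text
t: 0.9
tcp_pos: [388.7, 396.7, 297.3]
eef_rot: [0.024, -3.141, 0.001]
ft_force: [0.2, 0.3, 0.9]
opening: 0.999
finger_force: 0.0
(array([-0.6727, -0.7439,  0.0319]), array([-0.0004, -0.0003, -0.0011]))
```

```bash
python3 -m jog '[[[-0.06,-0.06,0],[0,0,0]],[[-0.2,-0.22,0.01],[0,0,0]],[[-0.37,-0.4,0.01],[0,0,0]],[[-0.52,-0.57,0.02],[0,0,0]],[[-0.63,-0.69,0.03],[0,0,0]],[[-0.673,-0.744,0.03],[0,0,-0.001]],[[-0.673,-0.744,0.03],[0,0,-0.001]],[[-0.673,-0.744,0.03],[0,0,-0.001]]]'
python3 - <<'E'
from h import *
print(env.get_obs()["tcp_pos"],delta([525.5,250,191],target_R(.0175)))
cp=env.camera_params("wrist");p,d=env.snapshot("wrist");cv2.imwrite("pics/w1.png",p)
K=cp["intrinsics"];T=np.linalg.inv(cp["camera_from_world"])
v,u=np.mgrid[:384,:512];w=np.stack([(u-K[0,2])/K[0,0]*d,(v-K[1,2])/K[1,1]*d,d],-1)@T[:3,:3].T+T[:3,3]
w=w[d>0]
for lo,hi in((150,160),(75,83)):
    q=w[(w[:,2]>lo)&(w[:,2]<hi)&(abs(w[:,1]-250)<180)&(abs(w[:,0]-525)<80)]
    if len(q)>9:print(len(q),np.percentile(q,[1,50,99],axis=0).round(1).tolist(),cv2.minAreaRect(q[:,:2].astype(np.float32)))
E
```

```text
t: 1.7
tcp_pos: [524.3, 252.5, 291.8]
eef_rot: [0.032, -3.141, -0.001]
ft_force: [0.1, 0.1, 0.2]
opening: 1.004
finger_force: 0.0
[524.3350026  252.48376348 291.83356977] (array([-0.0059, -0.0129,  0.5042]), array([ 0.0003, -0.0003,  0.0014]))
4985 [[462.3, 237.0, 152.2], [501.9, 248.8, 155.1], [549.2, 260.7, 156.7]] ((506.19696044921875, 248.83331298828125), (89.14929962158203, 24.009138107299805), 1.106074571609497)
5697 [[460.9, 92.9, 75.3], [514.7, 346.4, 80.0], [581.8, 405.1, 82.6]] ((522.1803588867188, 249.07952880859375), (121.8965072631836, 313.9776306152344), 1.0200908184051514)
```

View pics/w1.png

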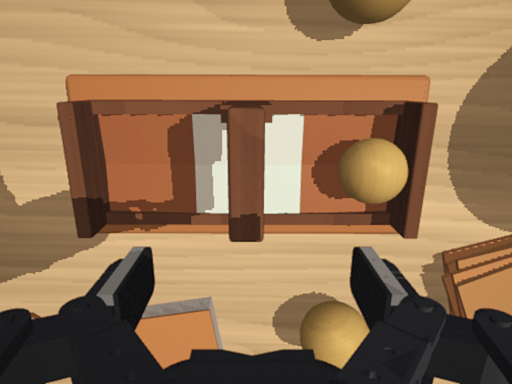

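The wrist view shows the cradle bounded by (65,105)–(432,235), with the bar at (246,170). The ball is at the +y end (373,171). The bar runs along the tool's x between the open fingers, so I'll descend and grip.

```bash
python3 -m jog '[[[0.003,-0.014,0.04],[0,0,0]],[[0.006,-0.016,0.13],[0,0,0]],[[0.006,-0.016,0.24],[0,0,0]],[[0.006,-0.016,0.35],[0,0,0]],[[0.006,-0.016,0.44],[0,0,0]],[[0.006,-0.016,0.49],[0,0,0]],[[0.006,-0.016,0.504],[0,0,0]],[[0.006,-0.016,0.504],[0,0,0]]]' 1 60; python3 -m jog '[[[0,0,0],[0,0,0]],[[0,0,0],[0,0,0]],[[0,0,0],[0,0,0]],[[0,0,0],[0,0,0]],[[0,0,0],[0,0,0]],[[0,0,0],[0,0,0]],[[0,0,0],[0,0,0]],[[0,0,0],[0,0,0]]]' -1 60
```

```text
t: 2.55
tcp_pos: [523.6, 248.5, 191.2]
eef_rot: [0.032, -3.141, -0.0]
ft_force: [-0.2, 0.3, 0.4]
opening: 1.0
finger_force: 0.0
t: 3.35
tcp_pos: [524.1, 248.3, 191.7]
eef_rot: [-0.031, 3.14, 0.001]
ft_force: [-0.3, -0.1, 3.1]
opening: 0.275
finger_force: 60.2
```

```bash
python3 -m jog '[[[0,0,-0.002],[0,0,0]],[[0,0,-0.008],[0,0,0]],[[0,0,-0.02],[0,0,0]],[[0,0,-0.04],[0,0,0]],[[0,0,-0.065],[0,0,0]],[[0,0,-0.095],[0,0,0]],[[0,0,-0.13],[0,0,0]],[[0,0,-0.17],[0,0,0]]]' -1 90; python3 -m jog '[[[0,0,-0.04],[0,0,0]],[[0,0,-0.075],[0,0,0]],[[0,0,-0.105],[0,0,0]],[[0,0,-0.13],[0,0,0]],[[0,0,-0.15],[0,0,0]],[[0,0,-0.163],[0,0,0]],[[0,0,-0.169],[0,0,0]],[[0,0,-0.17],[0,0,0]]]'
cat >> h.py <<'E'
from scipy.optimize import least_squares
def cradle_pts(n,o=None):
    o=o or env.get_obs();p,d=env.snapshot(n);w=world(n,d)[d>0]
    r=R.from_rotvec(o["eef_rot"]);t=r.inv().apply(w-o["tcp_pos"])
    return t*[-1,1,-1]+[0,0,171.7],p,o   # cradle axes; origin below the TCP
def ball(n="scene",off=(0,0)):
    q,p,o=cradle_pts(n);q=q-[off[0],off[1],0]
    m=(q[:,2]>47-q[:,1]**2/2400)&(q[:,2]<88)&(abs(q[:,0])<34)&(abs(q[:,1])<139);b=q[m]
    f=lambda s:np.linalg.norm(b-[s[0],s[1],s[2]],axis=1)-30
    best=min((least_squares(f,[0,y,48],loss="soft_l1",f_scale=2) for y in(b[:,1].mean()-10,b[:,1].mean()+10)),key=lambda s:s.cost)
    r=R.from_rotvec(o["eef_rot"]).as_matrix()
    print(n,"t %.2f"%o["t"],len(b),"ball",best.x.round(1),"rms %.1f"%np.sqrt(np.mean(np.minimum(abs(best.fun),9)**2)),"tilt(+y up) %.4f roll %.4f"%(np.arcsin(r[2,1]),np.arcsin(r[2,0])),"tcp",o["tcp_pos"].round(1))
    return q,p
E
python3 - <<'E'
from h import *
for n in("scene","side"):
    q,p=ball(n);cv2.imwrite(f"pics/{n}1.png",p)
    for s in(1,-1):
        e=q[(q[:,2]>72)&(q[:,2]<86)&(q[:,1]*s>138)&(q[:,1]*s<170)&(abs(q[:,0])<75)];print(s,len(e),np.percentile(e,[2,50,98],axis=0).round(1).tolist() if len(e) else 0)
    e=q[(q[:,2]>100)&(q[:,2]<140)&(abs(q[:,0]+16)<60)&(abs(q[:,1])<25)&(q[:,0]>-75)];print("bar",np.percentile(e,[2,98],axis=0).round(1).tolist())
print(env.get_obs())
E
```

```text
t: 4.15
tcp_pos: [523.9, 248.1, 225.7]
eef_rot: [0.031, -3.141, 0.0]
ft_force: [0.1, 0.3, -5.7]
opening: 0.269
finger_force: 88.3
t: 4.95
tcp_pos: [523.9, 248.2, 259.0]
eef_rot: [0.031, -3.141, 0.0]
ft_force: [-0.9, -0.4, -5.8]
opening: 0.27
finger_force: 88.3
scene t 4.95 429 ball [  0.5 116.   43.6] rms 1.5 tilt(+y up) -0.0001 roll 0.0002 tcp [523.9 248.2 259. ]
1 0 0
-1 0 0
bar [[-22.7, -22.1, 102.2], [30.3, 22.7, 137.5]]
side t 5.00 649 ball [1.000e-01 1.121e+02 4.510e+01] rms 1.5 tilt(+y up) -0.0001 roll 0.0003 tcp [523.9 248.1 258.9]
1 0 0
-1 0 0
bar [[-58.2, -11.2, 101.1], [29.1, 24.2, 137.0]]
{'t': 5.05, 'joint_pos': array([ 3.83713042e-01,  3.19628045e-02,  1.37186889e+00, -2.05458724e-05,
        1.73825963e+00, -1.20682379e+00]), 'dq': array([-0.0001863 ,  0.00230329,  0.00023955, -0.00018171, -0.00079358,
        0.00134103]), 'effort': array([ 1.97496694e-03, -4.67936325e+01, -4.53115296e+01,  1.50319766e-01,
       -2.12020660e-02, -9.49630994e-04]), 'tcp_pos': array([523.80837428, 248.13476793, 258.77433139]), 'eef_rot': array([ 3.09979336e-02, -3.14098285e+00,  3.15642339e-04]), 'ft_force': array([-0.43484037,  0.17187286, -6.08593931]), 'moment': array([-0.132085  , -0.06740746,  0.01194945]), 'finger_force': 88.29841017723083, 'opening': 0.2678841074340187}
```

View pics/scene1.png

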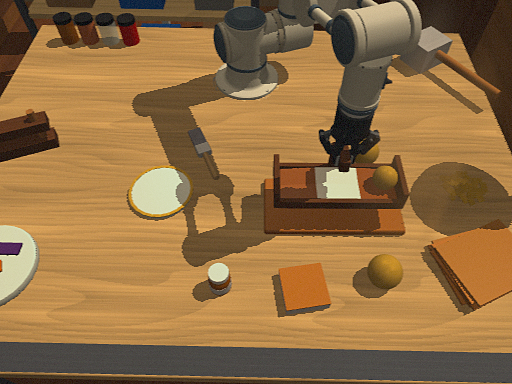

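The cradle hangs level with its underside 67 mm above the pad. The ball is at (386,176), still at the +y board. I'll pre-tilt below breakaway and build a small planner for the ball's motion.

```bash
python3 -m jog '[[[0,-0.004,0],[-0.003,0,0]],[[0,-0.014,0],[-0.011,0,0]],[[0,-0.024,0],[-0.019,0,0]],[[0,-0.034,0],[-0.027,0,0]],[[0,-0.043,0],[-0.034,0,0]],[[0,-0.05,0],[-0.0395,0,0]],[[0,-0.0545,0],[-0.043,0,0]],[[0,-0.0545,0],[-0.043,0,0]]]'
cat >> h.py <<'E'
def sim(y,phi0,rows,v=0,lag=.06,tail=0,fs=(.01,.015,.02,.025)):
    # y mm, rows: absolute tilt at the end of each 0.1 s; v mm/s
    for f in fs:
        Y,V,p=y/1000,v/1000,phi0;dt=.005;out=[]
        prev=phi0
        for r in list(rows)+[rows[-1]]*tail:
            for k in range(20):
                c=prev+(r-prev)*(k+1)/20;p+=(c-p)*dt/lag
                a=7*(Y/1.2-p)
                if abs(V)<1e-4 and abs(a)<7*f: V=0
                else:
                    s=np.sign(V) if abs(V)>1e-4 else np.sign(a)
                    Vn=V+(a-7*f*s)*dt
                    V=0 if V*Vn<0 and abs(a)<7*f else Vn
                Y=min(Y+V*dt,.113)
                if Y==.113: V=min(V,0)
            prev=r;out.append(round(Y*1000))
        print(f,out,"v",round(V*1000))
E
python3 - <<'E'
from h import *
q,p=ball("scene");q2,p=ball("side")
for q in(q,q2):
  for s in(1,-1):
    e=q[(q[:,2]>54)&(q[:,2]<64)&(q[:,1]*s>138)&(q[:,1]*s<166)&(abs(q[:,0])<66)];print(s,len(e),np.percentile(e,[2,50,98],axis=0).round(1).tolist() if len(e) else 0)
for r in([.12,.13,.13,.11,.09,.075,.075,.075],[.12,.135,.135,.135,.11,.09,.07,.07],[.12,.14,.14,.14,.11,.08,.06,.06]):
  print(r);sim(113,.09,r,tail=4)
E
```

```text
t: 5.85
tcp_pos: [524.2, 236.9, 259.1]
eef_rot: [0.03, -3.137, -0.142]
ft_force: [-0.1, -0.2, -5.0]
opening: 0.269
finger_force: 88.4
scene t 5.85 441 ball [  0.5 116.   43.1] rms 1.4 tilt(+y up) 0.0903 roll -0.0001 tcp [524.2 236.9 259.1]
side t 5.90 604 ball [1.000e-01 1.121e+02 4.500e+01] rms 1.4 tilt(+y up) 0.0900 roll -0.0000 tcp [524.1 237.1 259.1]
1 271 [[-57.6, 140.4, 54.3], [3.8, 151.6, 58.2], [60.1, 159.6, 61.5]]
-1 241 [[-56.2, -153.9, 55.4], [5.5, -147.2, 58.3], [60.4, -140.2, 61.3]]
1 559 [[-56.2, 139.1, 54.4], [1.2, 153.3, 59.6], [59.4, 158.0, 62.1]]
-1 209 [[-22.0, -157.7, 54.2], [18.8, -145.5, 59.7], [60.2, -140.8, 62.2]]
[0.12, 0.13, 0.13, 0.11, 0.09, 0.075, 0.075, 0.075]
0.01 [113, 113, 111, 108, 103, 98, 93, 90, 87, 84, 82, 80] v -18
0.015 [113, 113, 112, 109, 106, 103, 101, 101, 101, 101, 101, 101] v 0
0.02 [113, 113, 112, 111, 109, 107, 107, 107, 107, 107, 107, 107] v 0
0.025 [113, 113, 113, 112, 111, 111, 111, 111, 111, 111, 111, 111] v 0
[0.12, 0.135, 0.135, 0.135, 0.11, 0.09, 0.07, 0.07]
0.01 [113, 113, 111, 107, 100, 92, 83, 73, 64, 54, 42, 30] v -139
0.015 [113, 113, 111, 108, 103, 97, 90, 84, 79, 75, 71, 67] v -36
0.02 [113, 113, 112, 110, 106, 101, 97, 94, 93, 93, 93, 93] v 0
0.025 [113, 113, 112, 111, 108, 105, 103, 103, 103, 103, 103, 103] v 0
[0.12, 0.14, 0.14, 0.14, 0.11, 0.08, 0.06, 0.06]
0.01 [113, 113, 110, 106, 98, 89, 79, 69, 59, 49, 39, 28] v -123
0.015 [113, 113, 111, 108, 102, 94, 86, 80, 75, 70, 67, 65] v -20
0.02 [113, 113, 112, 109, 104, 99, 93, 90, 89, 89, 89, 89] v 0
0.025 [113, 113, 112, 110, 107, 103, 100, 99, 99, 99, 99, 99] v 0
```

```bash
python3 -m jog '[[[0,-0.018,0],[-0.0143,0,0]],[[0,-0.0242,0],[-0.0191,0,0]],[[0,-0.0242,0],[-0.0191,0,0]],[[0,-0.0121,0],[-0.0096,0,0]],[[0,0,0],[0,0,0]],[[0,0.009,0],[0.0072,0,0]],[[0,0.009,0],[0.0072,0,0]],[[0,0.009,0],[0.0072,0,0]]]'
python3 - <<'E'
from h import *
ball("scene");ball("side");ball("scene")
E
```

```text
t: 6.75
tcp_pos: [524.0, 239.5, 259.2]
eef_rot: [0.032, -3.138, -0.118]
ft_force: [-0.5, 0.1, -5.8]
opening: 0.268
finger_force: 88.6
scene t 6.75 455 ball [ 0.4 96.6 44.6] rms 1.3 tilt(+y up) 0.0750 roll 0.0001 tcp [524.  239.5 259.2]
side t 6.80 771 ball [ 0.2 93.2 46.6] rms 1.4 tilt(+y up) 0.0750 roll 0.0001 tcp [524.  239.3 259.2]
scene t 6.85 453 ball [ 0.2 96.8 44.7] rms 1.4 tilt(+y up) 0.0750 roll 0.0001 tcp [524.  239.2 259.2]
```

Run:
```python
from h import *
print("check");sim(113,.09,[.12,.13,.13,.11,.09,.075,.075,.075],tail=2,fs=(.011,.012,.013,.014))
for r in([.1,.11,.11,.09,.065,.05,.05,.05],[.105,.115,.115,.09,.06,.04,.04,.04],[.105,.12,.12,.09,.06,.035,.03,.03]):
  print(r);sim(94,.075,r,tail=4,fs=(.011,.012,.013,.014,.016))
```

```text
check
0.011 [113, 113, 111, 108, 104, 99, 95, 92, 90, 89] v -10
0.012 [113, 113, 111, 108, 104, 100, 97, 94, 93, 93] v 0
0.013 [113, 113, 111, 109, 105, 101, 98, 96, 96, 96] v 0
0.014 [113, 113, 112, 109, 105, 102, 100, 99, 99, 99] v 0
[0.1, 0.11, 0.11, 0.09, 0.065, 0.05, 0.05, 0.05]
0.011 [94, 94, 93, 90, 87, 84, 83, 83, 83, 85, 87, 89] v 32
0.012 [94, 94, 93, 90, 87, 85, 84, 84, 85, 87, 89, 92] v 35
0.013 [94, 94, 93, 91, 88, 86, 85, 86, 87, 88, 91, 94] v 37
0.014 [94, 94, 93, 91, 89, 87, 87, 87, 88, 90, 93, 96] v 40
0.016 [94, 94, 93, 92, 90, 89, 89, 89, 90, 92, 95, 98] v 40
[0.105, 0.115, 0.115, 0.09, 0.06, 0.04, 0.04, 0.04]
0.011 [94, 94, 92, 89, 84, 80, 78, 78, 79, 82, 85, 90] v 56
0.012 [94, 94, 92, 89, 85, 81, 80, 80, 82, 84, 88, 93] v 60
0.013 [94, 94, 92, 89, 86, 82, 81, 82, 84, 86, 91, 96] v 66
0.014 [94, 94, 92, 90, 86, 83, 83, 84, 86, 89, 93, 99] v 70
0.016 [94, 94, 93, 90, 87, 85, 85, 87, 89, 92, 97, 104] v 76
[0.105, 0.12, 0.12, 0.09, 0.06, 0.035, 0.03, 0.03]
0.011 [94, 94, 92, 88, 83, 78, 75, 75, 76, 79, 84, 91] v 79
0.012 [94, 94, 92, 88, 83, 79, 77, 77, 79, 82, 87, 95] v 86
0.013 [94, 94, 92, 89, 84, 80, 78, 79, 81, 85, 91, 99] v 92
0.014 [94, 94, 92, 89, 85, 81, 80, 81, 83, 87, 93, 102] v 97
0.016 [94, 94, 92, 90, 86, 83, 83, 84, 87, 92, 98, 108] v 107
```

Run:
```python
from h import *
for r in([.11,.115,.115,.115,.095,.075,.06,.06],[.11,.12,.12,.12,.1,.08,.06,.06],[.11,.12,.12,.12,.095,.075,.06,.055]):
  print(r);sim(94,.075,r,tail=4,fs=(.011,.012,.013,.014,.016))
```

```text
[0.11, 0.115, 0.115, 0.115, 0.095, 0.075, 0.06, 0.06]
0.011 [94, 94, 92, 88, 82, 74, 66, 57, 49, 39, 29, 16] v -134
0.012 [94, 94, 92, 88, 83, 75, 68, 60, 52, 44, 35, 24] v -112
0.013 [94, 94, 92, 89, 83, 77, 69, 62, 55, 48, 40, 32] v -91
0.014 [94, 94, 92, 89, 84, 78, 71, 64, 58, 52, 46, 40] v -70
0.016 [94, 94, 92, 90, 85, 80, 74, 69, 64, 61, 58, 55] v -28
[0.11, 0.12, 0.12, 0.12, 0.1, 0.08, 0.06, 0.06]
0.011 [94, 93, 91, 87, 80, 71, 61, 50, 38, 26, 11, -7] v -192
0.012 [94, 94, 92, 87, 81, 72, 63, 52, 42, 30, 17, 1] v -171
0.013 [94, 94, 92, 88, 81, 73, 64, 55, 45, 34, 23, 9] v -150
0.014 [94, 94, 92, 88, 82, 74, 66, 57, 48, 39, 28, 16] v -128
0.016 [94, 94, 92, 89, 83, 76, 69, 61, 54, 47, 40, 32] v -87
[0.11, 0.12, 0.12, 0.12, 0.095, 0.075, 0.06, 0.055]
0.011 [94, 93, 91, 87, 80, 71, 62, 52, 41, 30, 17, 2] v -160
0.012 [94, 94, 92, 87, 81, 73, 63, 54, 44, 34, 23, 10] v -139
0.013 [94, 94, 92, 88, 82, 74, 65, 56, 47, 38, 29, 18] v -117
0.014 [94, 94, 92, 88, 82, 75, 67, 58, 51, 43, 35, 26] v -96
0.016 [94, 94, 92, 89, 83, 77, 70, 63, 57, 51, 46, 41] v -55
```

```bash
cat >> h.py <<'E'
import io,contextlib,itertools
def end(y,phi0,rows,v=0,tail=5,fs=(.011,.0125,.014)):
    s=io.StringIO()
    with contextlib.redirect_stdout(s): sim(y,phi0,rows,v=v,tail=tail,fs=fs)
    L=s.getvalue().strip().splitlines()
    return [(eval(l[l.index("["):l.index("]")+1])[-1],float(l.split()[-1])) for l in L]
def plan(y,phi0,yt,phis,steps=(.02,.03,.04,.05),n=(2,3,4),fs=(.011,.0125,.014),v=0):
    best=[]
    for d,k,pf,m in itertools.product(steps,n,phis,(.3,.6)):
        top=phi0+d;rows=[phi0+.75*d]+[top]*k+[top+(pf-top)*m]+[pf]*(8-k-2)
        e=end(y,phi0,rows,v=v,fs=fs);best.append((sum(abs(a-yt)+abs(b) for a,b in e),np.round(rows,4).tolist(),e))
    for b in sorted(best,key=lambda b:b[0])[:3]:print(b)
E
python3 - <<'E'
from h import *
plan(94,.075,65,np.arange(.03,.075,.005))
E
```

```text
(15.0, [0.1125, 0.125, 0.125, 0.101, 0.045, 0.045, 0.045, 0.045], [(61, 0.0), (67, 0.0), (72, 2.0)])
(16.0, [0.105, 0.115, 0.115, 0.115, 0.094, 0.045, 0.045, 0.045], [(55, 0.0), (64, 0.0), (70, 0.0)])
(16.0, [0.105, 0.115, 0.115, 0.115, 0.076, 0.05, 0.05, 0.05], [(60, 0.0), (68, 0.0), (73, 0.0)])
```

```bash
python3 -m jog '[[[0,-0.0227,0],[-0.0179,0,0]],[[0,-0.0303,0],[-0.0239,0,0]],[[0,-0.0303,0],[-0.0239,0,0]],[[0,-0.0157,0],[-0.0124,0,0]],[[0,0.0182,0],[0.0143,0,0]],[[0,0.0182,0],[0.0143,0,0]],[[0,0.0182,0],[0.0143,0,0]],[[0,0.0182,0],[0.0143,0,0]]]'
python3 - <<'E'
from h import *
ball("scene");ball("side");ball("scene");ball("side")
E
```

```text
t: 7.7
tcp_pos: [524.0, 242.8, 259.4]
eef_rot: [0.031, -3.14, -0.071]
ft_force: [-0.3, 0.4, -4.9]
opening: 0.269
finger_force: 88.9
scene t 7.70 449 ball [ 0.3 70.4 46.6] rms 1.3 tilt(+y up) 0.0455 roll 0.0001 tcp [524.  242.8 259.4]
side t 7.75 734 ball [ 0.  66.6 48.5] rms 1.5 tilt(+y up) 0.0454 roll -0.0000 tcp [524.  242.6 259.5]
scene t 7.80 444 ball [ 0.3 70.2 46.7] rms 1.4 tilt(+y up) 0.0453 roll 0.0000 tcp [524.  242.4 259.5]
side t 7.85 732 ball [ 0.1 66.6 48.4] rms 1.5 tilt(+y up) 0.0453 roll -0.0000 tcp [524.  242.3 259.5]
```

Run:
```python
from h import *
plan(67.5,.0453,32,np.arange(.01,.04,.005),steps=(.04,.05,.06,.07),fs=(.0115,.0125,.0135))
```

```text
(9.0, [0.0978, 0.1153, 0.1153, 0.0581, 0.02, 0.02, 0.02, 0.02], [(27, 0.0), (32, 0.0), (36, 0.0)])
(12.0, [0.0828, 0.0953, 0.0953, 0.0953, 0.0727, 0.02, 0.02, 0.02], [(32, 0.0), (36, 0.0), (40, 0.0)])
(15.0, [0.0903, 0.1053, 0.1053, 0.0812, 0.025, 0.025, 0.025, 0.025], [(33, 0.0), (37, 0.0), (41, 0.0)])
```

```bash
python3 -m jog '[[[0,-0.0227,0],[-0.0179,0,0]],[[0,-0.0303,0],[-0.0239,0,0]],[[0,-0.0303,0],[-0.0239,0,0]],[[0,-0.0303,0],[-0.0239,0,0]],[[0,-0.0166,0],[-0.0131,0,0]],[[0,0.0153,0],[0.0121,0,0]],[[0,0.0153,0],[0.0121,0,0]],[[0,0.0153,0],[0.0121,0,0]]]'
python3 - <<'E'
from h import *
ball("scene");ball("side");ball("scene");ball("side")
E
```

```text
t: 8.7
tcp_pos: [523.8, 246.5, 259.5]
eef_rot: [0.033, -3.141, -0.032]
ft_force: [0.9, 0.3, -5.6]
opening: 0.271
finger_force: 89.0
scene t 8.70 422 ball [ 0.5 41.9 48. ] rms 1.4 tilt(+y up) 0.0202 roll 0.0002 tcp [523.8 246.5 259.5]
side t 8.75 688 ball [ 0.2 38.  49.7] rms 1.5 tilt(+y up) 0.0202 roll 0.0002 tcp [523.8 246.1 259.5]
scene t 8.80 417 ball [ 0.3 41.6 48.1] rms 1.4 tilt(+y up) 0.0201 roll 0.0001 tcp [523.9 245.8 259.6]
side t 8.85 684 ball [ 0.1 38.2 49.6] rms 1.4 tilt(+y up) 0.0201 roll 0.0001 tcp [523.9 245.6 259.6]
```

Run:
```python
from h import *
plan(39,.0201,2,np.arange(-.015,.011,.005),steps=(.04,.05,.06,.07),fs=(.0115,.0125,.0135,.0145))
```

```text
(23.0, [0.0651, 0.0801, 0.0801, 0.0801, 0.026, -0.01, -0.01, -0.01], [(-8, 0.0), (-2, 0.0), (3, 0.0), (7, 3.0)])
(24.0, [0.0726, 0.0901, 0.0901, 0.036, 0.0, 0.0, 0.0, 0.0], [(-5, -2.0), (3, 0.0), (7, 0.0), (11, 0.0)])
(26.0, [0.0726, 0.0901, 0.0901, 0.0601, -0.01, -0.01, -0.01, -0.01], [(-4, 0.0), (1, 0.0), (5, 2.0), (9, 7.0)])
```

```bash
python3 -m jog '[[[0,-0.0318,0],[-0.0251,0,0]],[[0,-0.0423,0],[-0.0334,0,0]],[[0,-0.0423,0],[-0.0334,0,0]],[[0,-0.0096,0],[-0.0076,0,0]],[[0,0.0122,0],[0.0096,0,0]],[[0,0.0122,0],[0.0096,0,0]],[[0,0.0122,0],[0.0096,0,0]],[[0,0.0122,0],[0.0096,0,0]]]'
python3 - <<'E'
from h import *
ball("scene");ball("side");ball("scene");q,p=ball("side")
E
```

```text
t: 9.7
tcp_pos: [523.9, 248.0, 259.7]
eef_rot: [0.031, -3.141, 0.0]
ft_force: [0.2, 0.3, -6.3]
opening: 0.275
finger_force: 89.1
scene t 9.70 356 ball [ 0.  10.1 48.3] rms 1.4 tilt(+y up) -0.0000 roll 0.0000 tcp [523.9 248.  259.7]
side t 9.75 650 ball [ 0.1  6.6 50.2] rms 1.5 tilt(+y up) -0.0000 roll -0.0001 tcp [524.  247.8 259.7]
scene t 9.80 357 ball [ 0.4 10.2 48.5] rms 1.3 tilt(+y up) -0.0001 roll -0.0001 tcp [524.  247.8 259.7]
side t 9.85 641 ball [ 0.   6.6 50.4] rms 1.5 tilt(+y up) -0.0002 roll -0.0001 tcp [524.  247.8 259.8]
```

Run:
```python
from h import *
plan(7.4,0,0,[0,-.005],steps=(.025,.03,.035,.04,.045,.05,.055),n=(1,2,3),fs=(.0115,.0125,.0135,.0145))
```

```text
(4.0, [0.0375, 0.05, 0.017, -0.005, -0.005, -0.005, -0.005, -0.005], [(-2, 0.0), (-1, 0.0), (0, 0.0), (1, 0.0)])
(5.0, [0.0262, 0.035, 0.035, 0.023, -0.005, -0.005, -0.005, -0.005], [(-3, 0.0), (-1, 0.0), (0, 0.0), (1, 0.0)])
(5.0, [0.0338, 0.045, 0.03, -0.005, -0.005, -0.005, -0.005, -0.005], [(-3, 0.0), (-1, 0.0), (0, 0.0), (1, 0.0)])
```

```bash
python3 -m jog '[[[0,-0.0159,0],[-0.0125,0,0]],[[0,-0.0212,0],[-0.0167,0,0]],[[0,-0.0212,0],[-0.0167,0,0]],[[0,-0.0139,0],[-0.011,0,0]],[[0,0.003,0],[0.0024,0,0]],[[0,0.003,0],[0.0024,0,0]],[[0,0.0015,0],[0.0012,0,0]],[[0,0,0],[0,0,0]]]'
python3 - <<'E'
from h import *
ball("scene");ball("side");ball("scene");q,p=ball("side")
cv2.imwrite("pics/side2.png",p)
for n in("scene","side"):
    q,p,o=cradle_pts(n); d=None
E
```

```text
t: 10.7
tcp_pos: [523.8, 248.5, 259.6]
eef_rot: [0.032, -3.141, 0.0]
ft_force: [-0.7, -0.0, -5.7]
opening: 0.268
finger_force: 89.2
scene t 10.70 370 ball [ 0.1 -1.3 48.7] rms 1.4 tilt(+y up) -0.0002 roll 0.0002 tcp [523.8 248.5 259.6]
side t 10.75 607 ball [ 0.  -5.  50.3] rms 1.6 tilt(+y up) -0.0002 roll 0.0001 tcp [523.9 248.2 259.6]
scene t 10.80 374 ball [-0.  -1.3 48.3] rms 1.3 tilt(+y up) -0.0003 roll 0.0000 tcp [523.9 248.1 259.7]
side t 10.85 611 ball [ 0.  -5.  50.4] rms 1.6 tilt(+y up) -0.0004 roll 0.0000 tcp [523.9 248.1 259.7]
```

View pics/side2.png

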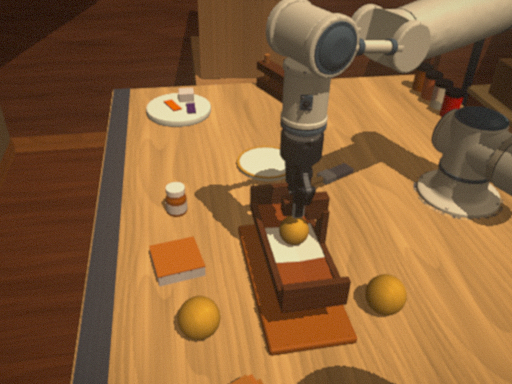

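The side view shows the ball at (294,230), resting in the white section below the bar at y ≈ -4 mm. I'll refine the disc centre and plan the carry.

Run:
```python
from h import *
for n in("scene","side"):
    d=np.load(f"pics/{n}0.npy");W=world(n,d);g=(d>0)&(W[...,2]>6)&(W[...,2]<22)&(np.hypot(W[...,0]-488,W[...,1]+207)<105)
    k,l,s,c=cv2.connectedComponentsWithStats(g.astype(np.uint8));i=1+s[1:,4].argmax();q=W[l==i];
    print(n,len(q),cv2.minEnclosingCircle(q[:,:2].astype(np.float32)),np.percentile(q,[1,50,99],axis=0).round(1).tolist())
T=target_R(.0175)
print(delta([487.5,-208,259.6],T))
# min-jerk-free profile: constant acc, 64 rows in 8 calls, cumulative fraction per row, relative to each call
N=64;t=np.arange(N+1)/N;s=10*t**3-15*t**4+6*t**5
a=np.diff(s,2)/(.1**2)*.457;print("max acc",abs(a).max())
for k in range(8): print(np.round((s[8*k+1:8*k+9]-s[8*k])*delta([487.5,-208,259.6],T)[0][1],3).tolist(),np.round((s[8*k+8]-s[8*k])*delta([487.5,-208,259.6],T)[0][0],3))
```

```text
scene 2619 ((486.8040466308594, -206.04795837402344), 87.98190307617188) [[405.9, -288.2, 6.6], [490.7, -207.4, 10.5], [569.5, -126.6, 14.6]]
side 1595 ((487.99676513671875, -211.55238342285156), 89.22887420654297) [[406.3, -290.8, 7.4], [488.8, -204.5, 12.5], [568.3, -126.1, 16.3]]
(array([ 2.2650e-01, -2.2763e+00,  1.5000e-03]), array([-0.0002,  0.    ,  0.0009]))
max acc 0.06430693343281745
[-0.0, -0.001, -0.002, -0.005, -0.01, -0.016, -0.025, -0.037] 0.004
[-0.014, -0.031, -0.051, -0.074, -0.101, -0.13, -0.163, -0.199] 0.02
[-0.039, -0.081, -0.126, -0.174, -0.225, -0.278, -0.333, -0.391] 0.039
[-0.06, -0.121, -0.184, -0.248, -0.313, -0.379, -0.445, -0.512] 0.051
[-0.067, -0.133, -0.199, -0.264, -0.328, -0.391, -0.452, -0.512] 0.051
[-0.058, -0.113, -0.166, -0.217, -0.265, -0.31, -0.352, -0.391] 0.039
[-0.036, -0.069, -0.098, -0.125, -0.148, -0.168, -0.185, -0.199] 0.02
[-0.011, -0.02, -0.027, -0.031, -0.034, -0.036, -0.036, -0.037] 0.004
```

```bash
python3 -m jog '[[[0,0,0],[0,0,0]],[[0,0,0],[0,0,0]],[[0,0,0],[0,0,0]],[[0,0,0],[0,0,0]],[[0,0,0],[0,0,0]],[[0,0,0],[0,0,0]],[[0,0,0],[0,0,0]],[[0,0,0],[0,0,0]]]' | head -2
python3 -m jog '[[[0,0,0],[0,0,0]],[[0,-0.001,0],[0,0,0]],[[0,-0.002,0],[0,0,0]],[[0.001,-0.005,0],[0,0,0]],[[0.001,-0.01,0],[0,0,0]],[[0.002,-0.016,0],[0,0,0]],[[0.003,-0.025,0],[0,0,0]],[[0.004,-0.037,0],[0,0,0]]]' | head -2
python3 -m jog '[[[0.001,-0.014,0],[0,0,0]],[[0.003,-0.031,0],[0,0,0]],[[0.005,-0.051,0],[0,0,0]],[[0.007,-0.074,0],[0,0,0]],[[0.01,-0.101,0],[0,0,0]],[[0.013,-0.13,0],[0,0,0]],[[0.016,-0.163,0],[0,0,0]],[[0.02,-0.199,0],[0,0,0]]]' | head -2
python3 -m jog '[[[0.004,-0.039,0],[0,0,0]],[[0.008,-0.081,0],[0,0,0]],[[0.013,-0.126,0],[0,0,0]],[[0.017,-0.174,0],[0,0,0]],[[0.022,-0.225,0],[0,0,0]],[[0.028,-0.278,0],[0,0,0]],[[0.033,-0.333,0],[0,0,0]],[[0.039,-0.391,0],[0,0,0]]]' | head -2
python3 -m jog '[[[0.006,-0.06,0],[0,0,0]],[[0.012,-0.121,0],[0,0,0]],[[0.018,-0.184,0],[0,0,0]],[[0.025,-0.248,0],[0,0,0]],[[0.031,-0.313,0],[0,0,0]],[[0.038,-0.379,0],[0,0,0]],[[0.044,-0.445,0],[0,0,0]],[[0.051,-0.512,0],[0,0,0]]]' | head -2
python3 -m jog '[[[0.007,-0.067,0],[0,0,0]],[[0.013,-0.133,0],[0,0,0]],[[0.02,-0.199,0],[0,0,0]],[[0.026,-0.264,0],[0,0,0]],[[0.033,-0.328,0],[0,0,0]],[[0.039,-0.391,0],[0,0,0]],[[0.045,-0.452,0],[0,0,0]],[[0.051,-0.512,0],[0,0,0]]]' | head -2
python3 -m jog '[[[0.006,-0.058,0],[0,0,0]],[[0.011,-0.113,0],[0,0,0]],[[0.017,-0.166,0],[0,0,0]],[[0.022,-0.217,0],[0,0,0]],[[0.026,-0.265,0],[0,0,0]],[[0.031,-0.31,0],[0,0,0]],[[0.035,-0.352,0],[0,0,0]],[[0.039,-0.391,0],[0,0,0]]]' | head -2
python3 -m jog '[[[0.004,-0.036,0],[0,0,0]],[[0.007,-0.069,0],[0,0,0]],[[0.01,-0.098,0],[0,0,0]],[[0.013,-0.125,0],[0,0,0]],[[0.015,-0.148,0],[0,0,0]],[[0.017,-0.168,0],[0,0,0]],[[0.019,-0.185,0],[0,0,0]],[[0.02,-0.199,0],[0,0,0]]]' | head -2
python3 -m jog '[[[0.001,-0.011,0],[0,0,0]],[[0.002,-0.02,0],[0,0,0]],[[0.003,-0.027,0],[0,0,0]],[[0.003,-0.031,0],[0,0,0]],[[0.004,-0.034,0],[0,0,0]],[[0.004,-0.036,0],[0,0,0]],[[0.004,-0.037,0],[0,0,0]],[[0.004,-0.037,0],[0,0,0]]]'
python3 - <<'E'
from h import *
ball("scene");ball("side");q,p=ball("scene");cv2.imwrite("pics/scene3.png",p);q,p=ball("side");cv2.imwrite("pics/side3.png",p)
print(delta([487.5,-208,259.6],target_R(.0175)))
E
```

```text
t: 11.8
tcp_pos: [523.9, 248.2, 259.7]
t: 12.6
tcp_pos: [523.2, 240.6, 259.7]
t: 13.4
tcp_pos: [520.0, 200.3, 259.7]
t: 14.2
tcp_pos: [513.7, 121.6, 259.8]
t: 15.0
tcp_pos: [505.5, 18.8, 259.8]
t: 15.8
tcp_pos: [497.3, -83.6, 259.8]
t: 16.6
tcp_pos: [491.1, -161.6, 259.8]
t: 17.4
tcp_pos: [487.9, -201.0, 259.9]
t: 18.2
tcp_pos: [487.3, -208.2, 259.9]
eef_rot: [-0.031, 3.141, -0.001]
ft_force: [-0.1, -0.5, -5.9]
opening: 0.267
finger_force: 89.1
scene t 18.20 374 ball [-0.5 -2.5 48.4] rms 2.2 tilt(+y up) -0.0004 roll -0.0000 tcp [ 487.3 -208.2  259.9]
side t 18.25 313 ball [ 0.6 -6.  50.2] rms 2.7 tilt(+y up) -0.0005 roll -0.0000 tcp [ 487.3 -208.2  259.9]
scene t 18.30 371 ball [-0.2 -2.4 48. ] rms 2.3 tilt(+y up) -0.0004 roll -0.0000 tcp [ 487.3 -208.2  259.9]
side t 18.35 303 ball [ 0.4 -6.1 50.4] rms 2.3 tilt(+y up) -0.0004 roll -0.0000 tcp [ 487.3 -208.2  259.9]
(array([-0.0012,  0.001 ,  0.0015]), array([-0.0002,  0.    ,  0.0011]))
```

View pics/scene3.png

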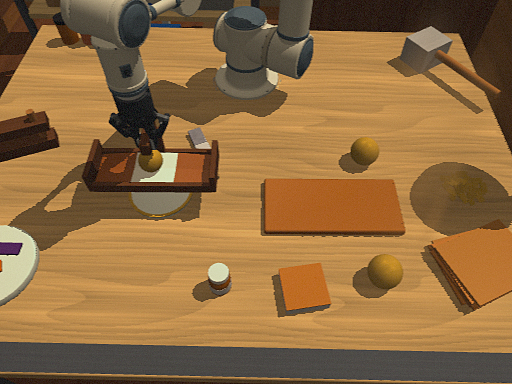

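The cradle is over the disc (disc edge visible at (160,205)), with the ball at (151,161) in the white section, about 5 mm off the middle. I have time for one small nudge.

Run:
```python
from h import *
plan(4.8,0,.5,[0],steps=(.02,.0225,.025,.0275,.03,.035,.04),n=(1,2,3),fs=(.0115,.0125,.0135,.0145))
print(end(7.4,0,[.0262,.035,.035,.023,-.005,-.005,-.0025,0],fs=(.0105,.0115,.0125)))
```

```text
(5.0, [0.0169, 0.0225, 0.0225, 0.0225, 0.0158, 0.0, 0.0, 0.0], [(0, 0.0), (1, 0.0), (2, 0.0), (3, 0.0)])
(5.0, [0.0206, 0.0275, 0.0275, 0.0192, 0.0, 0.0, 0.0, 0.0], [(-2, 0.0), (0, 0.0), (1, 0.0), (2, 0.0)])
(5.0, [0.0206, 0.0275, 0.0275, 0.011, 0.0, 0.0, 0.0, 0.0], [(0, 0.0), (1, 0.0), (2, 0.0), (3, 0.0)])
[(-7, 0.0), (-4, 0.0), (-1, 0.0)]
```

```bash
python3 -m jog '[[[0,0.0125,0],[0.0098,0,0]],[[0,0.0166,0],[0.0131,0,0]],[[0,0.0166,0],[0.0131,0,0]],[[0,0.0067,0],[0.0053,0,0]],[[0,0,0],[0,0,0]],[[0,0,0],[0,0,0]],[[0,0,0],[0,0,0]],[[0,0,0],[0,0,0]]]'
python3 - <<'E'
from h import *
ball("scene");ball("side");ball("scene");ball("side")
E
```

```text
t: 19.2
tcp_pos: [487.2, -208.4, 259.8]
eef_rot: [0.031, -3.141, 0.001]
ft_force: [0.8, 0.5, -5.2]
opening: 0.273
finger_force: 89.1
scene t 19.20 382 ball [-0.6  4.6 48.4] rms 2.0 tilt(+y up) -0.0004 roll 0.0001 tcp [ 487.2 -208.4  259.8]
side t 19.25 307 ball [ 0.5  1.2 50.3] rms 2.5 tilt(+y up) -0.0004 roll 0.0000 tcp [ 487.2 -208.3  259.9]
scene t 19.30 385 ball [-0.3  4.6 48.1] rms 2.2 tilt(+y up) -0.0005 roll 0.0000 tcp [ 487.2 -208.3  259.9]
side t 19.35 314 ball [ 0.5  0.9 50.3] rms 2.6 tilt(+y up) -0.0004 roll 0.0000 tcp [ 487.3 -208.2  259.9]
```

The ball is now about 2 mm from the middle. I'll hold for more than 6 s.

```bash
Z='[[[0,0,0],[0,0,0]],[[0,0,0],[0,0,0]]]'; 
python3 -m jog '[[[0,0,0],[0,0,0]],[[0,0,0],[0,0,0]],[[0,0,0],[0,0,0]],[[0,0,0],[0,0,0]],[[0,0,0],[0,0,0]],[[0,0,0],[0,0,0]],[[0,0,0],[0,0,0]],[[0,0,0],[0,0,0]]]' | head -1
python3 -m jog '[[[0,0,0],[0,0,0]],[[0,0,0],[0,0,0]],[[0,0,0],[0,0,0]],[[0,0,0],[0,0,0]],[[0,0,0],[0,0,0]],[[0,0,0],[0,0,0]],[[0,0,0],[0,0,0]],[[0,0,0],[0,0,0]]]' | head -1
python3 -m jog '[[[0,0,0],[0,0,0]],[[0,0,0],[0,0,0]],[[0,0,0],[0,0,0]],[[0,0,0],[0,0,0]],[[0,0,0],[0,0,0]],[[0,0,0],[0,0,0]],[[0,0,0],[0,0,0]],[[0,0,0],[0,0,0]]]' | head -1
python3 -m jog '[[[0,0,0],[0,0,0]],[[0,0,0],[0,0,0]],[[0,0,0],[0,0,0]],[[0,0,0],[0,0,0]],[[0,0,0],[0,0,0]],[[0,0,0],[0,0,0]],[[0,0,0],[0,0,0]],[[0,0,0],[0,0,0]]]' | head -1
python3 -m jog '[[[0,0,0],[0,0,0]],[[0,0,0],[0,0,0]],[[0,0,0],[0,0,0]],[[0,0,0],[0,0,0]],[[0,0,0],[0,0,0]],[[0,0,0],[0,0,0]],[[0,0,0],[0,0,0]],[[0,0,0],[0,0,0]]]' | head -1
python3 -m jog '[[[0,0,0],[0,0,0]],[[0,0,0],[0,0,0]],[[0,0,0],[0,0,0]],[[0,0,0],[0,0,0]],[[0,0,0],[0,0,0]],[[0,0,0],[0,0,0]],[[0,0,0],[0,0,0]],[[0,0,0],[0,0,0]]]' | head -1
python3 -m jog '[[[0,0,0],[0,0,0]],[[0,0,0],[0,0,0]],[[0,0,0],[0,0,0]],[[0,0,0],[0,0,0]],[[0,0,0],[0,0,0]],[[0,0,0],[0,0,0]],[[0,0,0],[0,0,0]],[[0,0,0],[0,0,0]]]' | head -1
python3 -m jog '[[[0,0,0],[0,0,0]],[[0,0,0],[0,0,0]],[[0,0,0],[0,0,0]],[[0,0,0],[0,0,0]],[[0,0,0],[0,0,0]],[[0,0,0],[0,0,0]],[[0,0,0],[0,0,0]],[[0,0,0],[0,0,0]]]' | head -1
python3 -m jog '[[[0,0,0],[0,0,0]],[[0,0,0],[0,0,0]],[[0,0,0],[0,0,0]],[[0,0,0],[0,0,0]],[[0,0,0],[0,0,0]],[[0,0,0],[0,0,0]],[[0,0,0],[0,0,0]],[[0,0,0],[0,0,0]]]'
python3 - <<'E'
from h import *
ball("scene");ball("side")
E
```

```text
t: 20.2
t: 21.0
t: 21.8
t: 22.6
t: 23.4
t: 24.2
t: 25.0
t: 25.8
t: 26.6
tcp_pos: [487.2, -208.2, 259.9]
eef_rot: [-0.031, 3.141, -0.001]
ft_force: [-0.3, -0.6, -5.6]
opening: 0.267
finger_force: 89.1
scene t 26.60 387 ball [-0.4  4.9 48.3] rms 2.1 tilt(+y up) -0.0005 roll -0.0000 tcp [ 487.2 -208.2  259.9]
side t 26.65 311 ball [ 0.8  1.3 50.2] rms 2.5 tilt(+y up) -0.0004 roll 0.0000 tcp [ 487.3 -208.2  259.9]
```

```bash
python3 -c "
from workcell import env
print(env.finish_job())"
```

```text
the job is handed in; nothing more can be done
None
```

The job is handed in at about 27 s: the arm is still holding the cradle level about 75 mm above the disc, where the ball measured about 2 mm from the middle before and after a hold of over 7 s; no verdict was returned.

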